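# Check a pen thermometer on its reference, then hold it over the cup

### The job

Take the yellow non-contact thermometer out of its grey holder and aim its lens squarely at the middle of the tilted black reference disc from about 3 cm away, holding it still there for a full second. Then carry it over the stirrer and whatever stands in the way to the dark grey open cup standing just left of the stirrer, and finish still holding it there: upright, motionless, lens over the middle of the cup and about 2 cm above its rim. Touch neither the disc nor the cup with it, and leave the cup, the clear beakers and the white bottle standing where they are.

Things in the scene. Friction and masses are not known exactly. Their poses are not given: they have to be found in the camera images.
- thermometer: Pen-style infrared thermometer, 126 mm tall. Origin = lens, centre of its lower end; z runs from the lens up the body, so it looks along -z. Above the lens: round steel barrel, 18 mm wide, 48 mm long; then a yellow straight-sided handle, 34 mm in x, 26 mm in y, 78 mm tall. Starts upright, hanging in the holder by the handle's underside; lift it straight up 50 mm or more to free it.
- handle (a point): Point on the thermometer's yellow handle, the place to grip: on its axis, 90 mm above the lens. About 0.12 kg.
- holder: Fixed grey block 64 x 64 mm, top 60 mm above the bench, on a 76 mm square black foot; origin at the middle of its underside. A vertical bore 23 mm wide in its middle holds the thermometer's barrel; the thermometer's x, y axes lie along the holder's. To the right of the stirrer, turned up to 0.5 rad about vertical.
- disc: Black reference disc, 45 mm wide, in a tilted white square case (66 mm) on a fixed foot right of the stirrer, beyond the holder. Origin = centre of its face, 58 mm above the bench; z = face normal, outward, leaning 0.30 rad (17 degrees) from vertical towards the robot (foot turned up to 0.35 rad). Aimed squarely, the thermometer's z is parallel to this z and its lens is over this centre.
- cup: Dark grey open cup, 60 mm in diameter, 76 mm tall, wall about 4 mm, loose; origin at the middle of its underside on the bench, z up. It stands to the left of the stirrer in one of three places, the bottle and the small clear beaker in the other two. (A similar dark cup far back on the left of the bench is not meant.)
- cup_rim (a point): Centre of the dark grey cup's mouth, level with its rim, 76 mm above the bench.
- beaker: Clear empty beaker, 68 mm wide, 80 mm tall, loose, origin at the middle of its underside. Not to be moved.
- bottle: White milky squeeze bottle, 51 mm in diameter, 124 mm tall, loose, origin at the middle of its underside. Not to be moved.
- beaker_250: Larger clear beaker, 76 mm wide, 92 mm tall, loose, standing on the plate of the stirrer (white box in the middle of the bench, about 0.15 m wide in y, its plate 91 mm above the bench), so its rim is 183 mm above the bench; origin at its underside's middle. Not to be moved.
Mind the look-alikes: they are no part of the job. Leave any blue or turquoise look-alike of the cup alone.

How it is judged:
On the way:
1. the held thermometer is aimed squarely at the middle of the reference disc from a few centimetres and kept still (x of thermometer in the frame of disc between -0.016 and 0.016 m and y of thermometer in the frame of disc between -0.016 and 0.016 m and z of thermometer in the frame of disc between 0.012 and 0.07 m and angle between the z axis of thermometer and the z axis of disc, either way round below 0.18 rad and linear speed of thermometer below 0.03 m/s and contact force between the fingers and thermometer above 1 N and contact force between thermometer and disc below 0.1 N), for 0.7 s.
At the end, for the whole second after the job is handed in: The gripper still holds the thermometer, at rest and upright (within 0.14 rad), its lens within 14 mm of the cup's axis and 4 to 42 mm above the rim; nothing touches the cup, which stands upright within 12 mm of where it stood (horizontal distance between thermometer and cup_rim below 0.014 m and z of thermometer in the frame of cup_rim between 0.004 and 0.042 m and angle between thermometer's own z axis and vertical below 0.14 rad and linear speed of each of thermometer, cup below 0.02 m/s and angular speed of thermometer below 0.2 rad/s and contact force between the fingers and thermometer above 1 N and contact force between each of thermometer, the arm and cup below 0.1 N and distance of cup from where it was at the start of the episode below 0.012 m and angle between cup's own z axis and vertical below 0.1 rad); the arm keeps its last pose, push and grip.
It fails at once if the thermometer touches the reference disc or its case (contact force between thermometer and disc above 0.5 N).
It fails at once if the thermometer touches the cup (contact force between thermometer and cup above 0.5 N).
It fails at once if the cup is knocked or shifted (distance of cup from where it was at the start of the episode above 0.015 m or angle between cup's own z axis and vertical above 0.25 rad).
It fails at once if a clear beaker or the white bottle is knocked or shifted (distance of any of beaker, bottle, beaker_250 from where it was at the start of the episode above 0.015 m or angle between any of beaker, bottle, beaker_250's own z axis and vertical above 0.25 rad).
It also fails if it takes over 51 s, if anything falls off the work surface, if the arm or the gripper's body presses on something with over 40 N, if the wrist force passes 120 N, or if a joint passes its speed limit or range.

### The arm

A 7-joint arm with a two-finger parallel gripper is mounted at the origin on a cart in front of the work surface, level with it; the furniture and walls round the work are solid. World frame = base frame: x ahead of the robot, y to its left, z up, the work surface at z = 0. Lengths are in m, angles in rad, forces in N, time in s.
With the tool pointing down it reaches from about 0.4 to 0.75 m from the base axis. Payload 19.5 kg.
Tool frame: the origin (TCP) lies at the very end of the fingers, on their centre line; the grasp point (between the pads) lies 19 mm behind it; z points along the fingers, y is the line along which they close (so a half turn about z gives the same grasp; the last joint's range is limited). The gripper opens to 85 mm and grips with 20 to 120 N. Pads are 22 mm wide; open, the fingers measure 114 mm over their backs; the gripper's body (76 mm by 85 mm) begins 54 mm behind the grasp point. The pads swing forward as they close: fully open they stand 13 mm farther back than shut.
Start: joints at [1.232, 0.707, -0.028, 1.485, 0.022, 0.951, -0.075], TCP at [0.168, -0.55, 0.197] pointing down, gripper open.
Joint ranges: [-2.71, 2.71], [-0.32, 2.16], [-1.57, 1.52], [0, 2.45], [-1.46, 4.6], [0, 2.02], [-2.83, 2.83]. Speed limits (rad/s): [1.89, 1.89, 2.57, 2.57, 3.01, 3.01, 3.01].

### API

Orientations are given as a 3x3 rotation matrix whose columns are the frame's x, y, z axes.
In Python, from rig import arm, imaging gives the robot as it stands. Calls block until the motion is done:
- arm.goto(position, orientation): joint-space move of the TCP to a pose.
- arm.move_straight(position, feed=0.15, ori=None): straight line of the TCP; ori=None keeps the orientation; feed is the mean speed in m/s.
- arm.goto_joints(angles): joint-space move.
- arm.command_gripper(opening, effort=None): finger opening in m; effort is the grip in N (None keeps the last); returns when the fingers have stopped.
- arm.pause(seconds).
- arm.inverse_kinematics(position, orientation): joint angles nearest the present ones, or None.
- imaging.grab_frame(name): name is "side" or "top"; returns the picture (480x640x3 uint8, red, green, blue); there is no depth.
- imaging.get_calibration(name): a dict with "fx", "fy", "cx", "cy" (pixels), "dist_coeffs" ([k1, k2, p1, p2, k3] as OpenCV has them; the pictures are not rectified), "R" (3x3) and "t" (3): a world point X has camera coordinates R X + t. Camera axes: x right, y down, z forward; pixel columns grow to the right and rows downward; lengths in m; the calibration is good to about 2 mm. A picture is of the moment at which its call begins. get_calibration takes no time and is no camera call.
A pose or a line that the arm cannot do raises arm.Unreachable and nothing moves.
- arm.job_done(): hands the job in; it is judged then, once.
Readings, each from a call of its own:
- arm.current_time(): time.
- arm.current_joint_pos(): joint angles.
- arm.current_dq(): joint speeds.
- arm.current_joint_torque(): joint torques, N m.
- arm.current_position(): TCP position.
- arm.current_tcp_rot(): TCP orientation.
- arm.current_contact_force(): force on the tool from outside, world axes, zero at the start.
- arm.current_torque(): the same for the moment, N m.
- arm.current_opening(): finger opening in m.
- arm.current_grip_force(): force on a finger pad.
Only numpy, scipy, OpenCV 4.12 (cv2) and the standard library are available. Lean on these libraries where they do the work, as an engineer would, in place of code of your own. Each camera call takes 0.05 s, during which the arm holds its last target. There are 200 camera calls.

## Working session

There is one attempt and no reset: what is moved stays moved. The work goes in short steps, each a Python script; the robot and the scene stay as the last script left them, time stands still between calls to the robot, and variables do not carry over. Pictures are saved under pics/ and viewed, at most 10 in all, crops included, and the job is handed in when it is done.

```bash
mkdir -p pics; ls
python3 - <<'E'
from rig import arm, imaging
import cv2
for n in("side","top"):
    cv2.imwrite(f"pics/{n}0.png",imaging.grab_frame(n)[:,:,::-1]); print(n,imaging.get_calibration(n))
print(arm.current_time())
E
```

```text
pics
side {'fx': 611.6456512044313, 'fy': 611.6456512044313, 'cx': 315.0433628093372, 'cy': 235.46044668640658, 'dist_coeffs': array([-0.06730848,  0.        ,  0.        ,  0.        ,  0.        ]), 'R': array([[-0.68980531, -0.7239703 , -0.00596956],
       [-0.56728827,  0.54560355, -0.61684746],
       [ 0.44983626, -0.42211819, -0.78706009]]), 't': array([0.52133167, 0.25100499, 1.58370761])}
top {'fx': 562.1582684370641, 'fy': 562.1582684370641, 'cx': 314.9946880499366, 'cy': 243.29094734103415, 'dist_coeffs': array([-0.07233018,  0.        ,  0.        ,  0.        ,  0.        ]), 'R': array([[-0.01832418, -0.99978507, -0.00969749],
       [-0.99087757,  0.01945439, -0.13335358],
       [ 0.13351358,  0.00716543, -0.99102108]]), 't': array([0.25566414, 0.54044316, 1.29396538])}
0.1
```

View pics/side0.png

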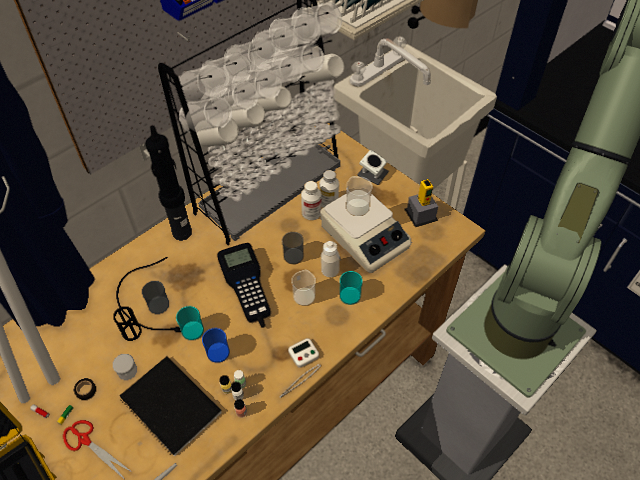

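View pics/top0.png

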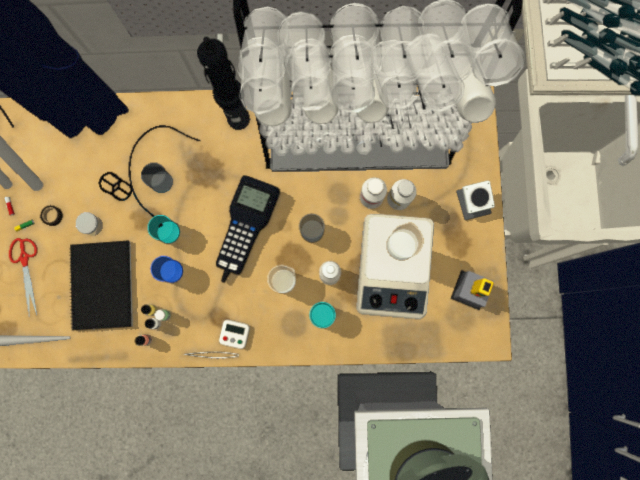

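The top view shows the cup near (312,228), bottle (330,272), small beaker (282,279), holder with yellow thermometer (475,288) and disc (480,197). In the side view they are at: cup (293,247), thermometer (427,192), disc (374,162). Next I'll enlarge these.

Run:
```python
import cv2,numpy as np
t=cv2.imread("pics/top0.png");s=cv2.imread("pics/side0.png")
def c(i,x,y,w,h,k): return cv2.resize(i[y:y+h,x:x+w],None,fx=k,fy=k,interpolation=cv2.INTER_CUBIC)
# top crop origin(440,170) 80x150 x4 ; side origin (345,140) 100x100... 
a=c(t,445,170,60,150,4); b=c(s,350,140,100,100,4); 
im=np.zeros((600,800,3),np.uint8); im[:600,:240]=a; im[:400,250:650]=b
cv2.imwrite("pics/c1.png",im)
a=c(t,260,200,190,125,4)
b=c(s,270,165,130,150,4)
cv2.imwrite("pics/c2.png",a);cv2.imwrite("pics/c3.png",b)
```

```text
(no output)
```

View pics/c1.png

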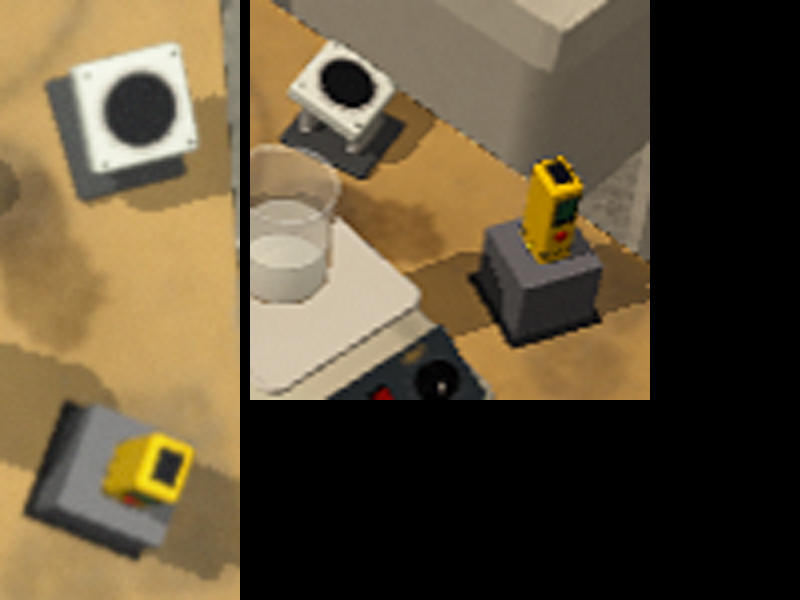

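View pics/c2.png

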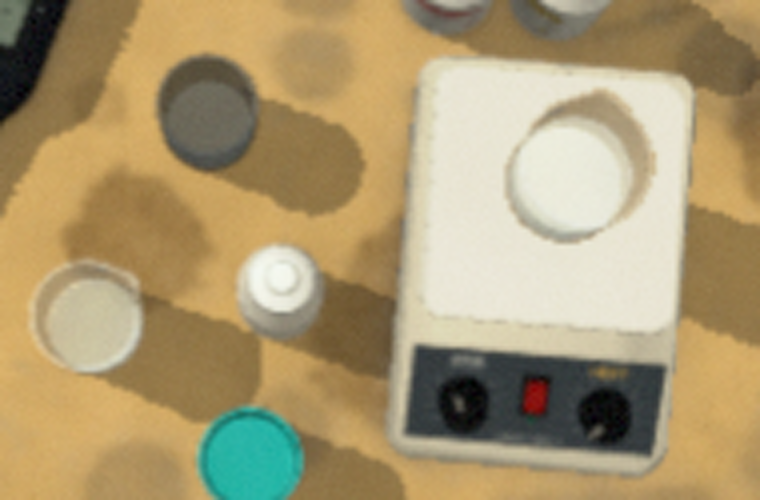

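View pics/c3.png

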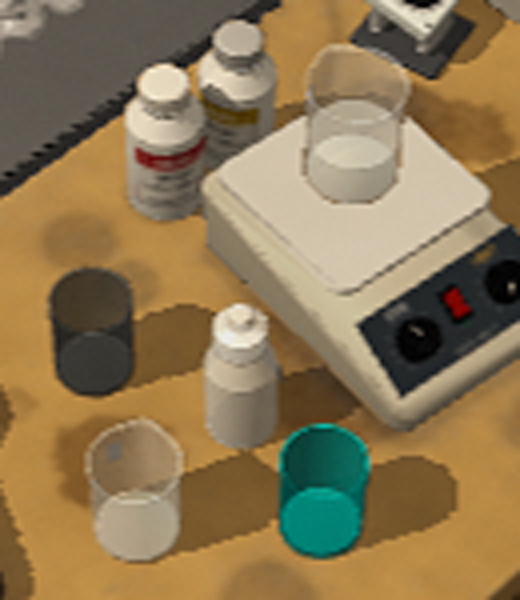

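```bash
cat > h.py <<'E'
from rig import arm, imaging
import numpy as np, cv2
C={n:imaging.get_calibration(n) for n in("side","top")}
def und(n,p):
    c=C[n];K=np.array([[c["fx"],0,c["cx"]],[0,c["fy"],c["cy"]],[0,0,1]])
    return cv2.undistortPoints(np.array([[p]],float),K,c["dist_coeffs"])[0,0]
def tri(ps,pt):
    P=[np.c_[C[n]["R"],C[n]["t"]] for n in("side","top")]
    X=cv2.triangulatePoints(P[0],P[1],und("side",ps),und("top",pt))[:,0]
    return X[:3]/X[3]
def ray(n,p,z):   # intersect with plane at height z
    c=C[n];o=-c["R"].T@c["t"];d=c["R"].T@np.r_[und(n,p),1]
    return o+d*(z-o[2])/d[2]
def proj(n,X):
    c=C[n];K=np.array([[c["fx"],0,c["cx"]],[0,c["fy"],c["cy"]],[0,0,1]])
    return cv2.projectPoints(np.atleast_2d(np.array(X,float)),cv2.Rodrigues(c["R"])[0],c["t"],K,c["dist_coeffs"])[0][:,0]
E
python3 - <<'E'
from h import *
np.set_printoptions(precision=4,suppress=True)
c1=lambda x,y:(445+x/4-.4,170+y/4-.4); s1=lambda x,y:(350+(x-250)/4-.4,140+y/4-.4)
c2=lambda x,y:(260+x/4-.4,200+y/4-.4); c3=lambda x,y:(270+x/4-.4,165+y/4-.4)
for n,a,b,z in(("disc",s1(347,83),c1(140,109),.058),("thtop",s1(558,170),c1(168,469),.138),("cuprim",c3(91.5,300),c2(208,107),.076),("b250",c3(358,82),c2(583,167),.183),("bottle",c3(241,314),c2(283,274),.124),("beaker",c3(136,458),c2(86,317),.08)):
    print(n,tri(a,b),"side",ray("side",a,z)[:2],"top",ray("top",b,z)[:2])
H=[ray("top",c1(*p),.06)[:2] for p in((90,405),(62,514),(160,548))]; print("holder",H,[np.arctan2(*(H[i]-H[i+1])[::-1]) for i in(0,1)])
T=[ray("top",c1(*p),.138)[:2] for p in((152,433),(194,444),(184,506),(142,493))]; print("th",T)
for p,q in(((72,70),(180,43)),((97,173),(197,150))):
    d=ray("top",c1(*q),.06)-ray("top",c1(*p),.06);print("case",np.arctan2(d[1],d[0]),d)
print(arm.current_tcp_rot())
E
```

```text
disc [ 0.6448 -0.1455  0.0615] side [ 0.6469 -0.1484] top [ 0.6457 -0.1464]
thtop [ 0.4289 -0.1238  0.146 ] side [ 0.4335 -0.1299] top [ 0.4288 -0.1267]
cuprim [0.5794 0.2524 0.0788] side [0.5813 0.2512] top [0.5796 0.2522]
b250 [0.5245 0.0552 0.1931] side [0.5305 0.048 ] top [0.526  0.0537]
bottle [0.4773 0.2114 0.1224] side [0.4759 0.2118] top [0.4778 0.212 ]
beaker [0.4588 0.3232 0.0874] side [0.4626 0.3199] top [0.4594 0.3237]
holder [array([ 0.4708, -0.1063]), array([ 0.4082, -0.0868]), array([ 0.3874, -0.1428])] [np.float64(-0.30210178816703936), np.float64(1.2146566831338725)]
th [array([ 0.4485, -0.119 ]), array([ 0.442 , -0.1418]), array([ 0.4085, -0.1344]), array([ 0.4161, -0.1117])]
case -1.3409744344828844 [ 0.0154 -0.0656  0.    ]
case -1.3628967072424236 [ 0.0127 -0.0603  0.    ]
[[ 0.9563  0.2924 -0.0003]
 [ 0.2924 -0.9563  0.0009]
 [-0.     -0.0009 -1.    ]]
```

```bash
cat >> h.py <<'E'
def down(yaw):
    c,s=np.cos(yaw),np.sin(yaw)
    return np.array([[c,s,0],[s,-c,0],[0,0,-1.]])
def aim(n,yaw):   # tool z = -n, tool x nearest to heading yaw
    z=-n; x=np.array([np.cos(yaw),np.sin(yaw),0]); x-=z*(x@z); x/=np.linalg.norm(x)
    return np.c_[x,np.cross(z,x),z]
TH=np.array([.429,-.126]); YAW=-.30
D=np.array([.6455,-.146,.059]); dy=.22
N=np.array([-np.cos(dy)*np.sin(.3),-np.sin(dy)*np.sin(.3),np.cos(.3)])
CUP=np.array([.580,.252])
E
python3 - <<'E'
from h import *
np.set_printoptions(precision=3,suppress=True)
print(arm.inverse_kinematics(np.r_[TH,.24],down(YAW)),arm.inverse_kinematics(np.r_[TH,.085],down(YAW)))
for y in(-.6,-.3,0,.3): print(y,arm.inverse_kinematics(D+N*.103,aim(N,y)),arm.inverse_kinematics(D+N*.163,aim(N,y)))
for y in(-.3,0,.3,.6,1): print(y,arm.inverse_kinematics(np.r_[CUP,.17],down(y)),arm.inverse_kinematics(np.r_[CUP,.30],down(y)))
arm.command_gripper(.085,40)
arm.goto(np.r_[TH,.22],down(YAW))
print(arm.current_position(),arm.current_time())
cv2.imwrite("pics/top1.png",imaging.grab_frame("top")[:,:,::-1]);s=imaging.grab_frame("side")[:,:,::-1]
cv2.imwrite("pics/side1.png",cv2.resize(s[90:240,340:500],None,fx=4,fy=4))
E
```

```text
[ 0.074  0.473  0.227  1.855 -0.14   0.829 -1.499] [ 0.122  0.74   0.163  2.068 -0.319  0.357 -1.328]
-0.6 [ 0.192  0.741  0.143  1.67  -0.497  0.522 -1.501] [ 0.193  0.644  0.166  1.647 -0.429  0.638 -1.561]
-0.3 [ 0.231  0.737  0.07   1.668 -0.397  0.504 -1.288] [ 0.239  0.639  0.081  1.646 -0.339  0.622 -1.339]
0 [ 0.271  0.735 -0.006  1.667 -0.289  0.491 -1.075] [ 0.29   0.637 -0.013  1.644 -0.237  0.609 -1.122]
0.3 [ 0.305  0.734 -0.071  1.666 -0.193  0.483 -0.849] [ 0.33   0.637 -0.086  1.643 -0.155  0.603 -0.883]
-0.3 [-0.627  0.862  0.389  1.297 -0.339  1.047 -2.062] [-0.507  0.734  0.119  1.044 -0.081  1.368 -2.273]
0 [-0.585  0.849  0.288  1.296 -0.251  1.032 -1.832] [-0.47   0.731  0.023  1.042 -0.016  1.369 -2.02 ]
0.3 [-0.542  0.839  0.187  1.294 -0.163  1.023 -1.602] [-0.43   0.73  -0.077  1.04   0.052  1.373 -1.768]
0.6 [-0.499  0.833  0.088  1.292 -0.076  1.02  -1.371] [-0.387  0.732 -0.184  1.038  0.125  1.381 -1.52 ]
1 [-0.441  0.829 -0.043  1.29   0.037  1.023 -1.061] [-0.325  0.741 -0.345  1.036  0.234  1.4   -1.195]
[ 0.429 -0.127  0.22 ] 2.125
```

View pics/side1.png

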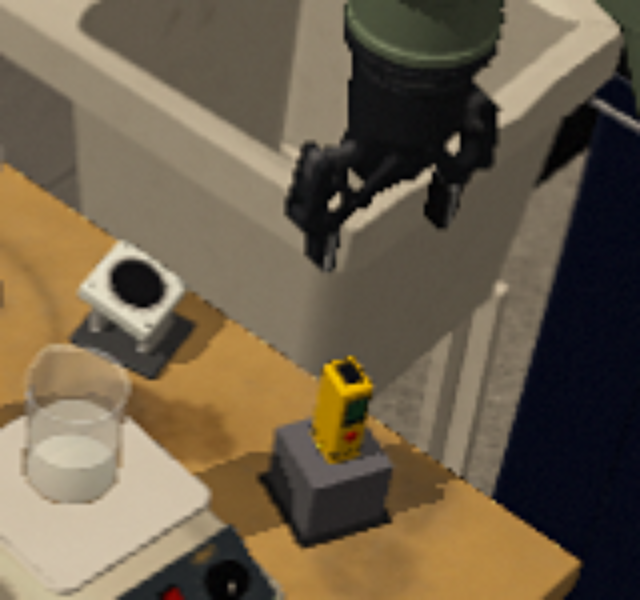

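The open fingers straddle the point above the yellow handle (crop (345,370)), so I'll descend and grip.

Run:
```python
from h import *
np.set_printoptions(precision=4,suppress=True)
arm.move_straight(np.r_[TH,.085],feed=.1); print(arm.current_position(),arm.current_contact_force())
arm.command_gripper(0.0,50); print(arm.current_opening(),arm.current_grip_force(),arm.current_contact_force(),arm.current_position())
arm.move_straight(np.r_[TH,.235],feed=.1); print(arm.current_opening(),arm.current_grip_force(),arm.current_contact_force(),arm.current_time())
t=imaging.grab_frame("top")[:,:,::-1];s=imaging.grab_frame("side")[:,:,::-1]
im=np.zeros((600,800,3),np.uint8)
im[:,:400]=cv2.resize(s[90:240,380:480],None,fx=4,fy=4);im[:,400:]=cv2.resize(t[210:360,420:520],None,fx=4,fy=4)
cv2.imwrite("pics/g2.png",im)
tc=arm.current_position(); L=tc-[0,0,.073]
for n,o in(("side",(380,90)),("top",(420,210))): print(n,(proj(n,[tc,L,L+[0,0,.048]])-o)*4)
```

```text
[ 0.4292 -0.126   0.0854] [-0.531   0.5869  0.1762]
0.024769992541890655 48.558247089385986 [-2.5487  0.1916  6.1337] [ 0.4286 -0.126   0.0851]
0.02499532857029253 48.880814909935 [ 0.1539  0.1025 -0.6145] 5.95
side [[207.4376 276.8416]
 [192.5701 351.4738]
 [202.2395 302.966 ]]
top [[321.0807 296.2083]
 [277.9705 304.6878]
 [305.7159 299.2326]]
```

View pics/g2.png

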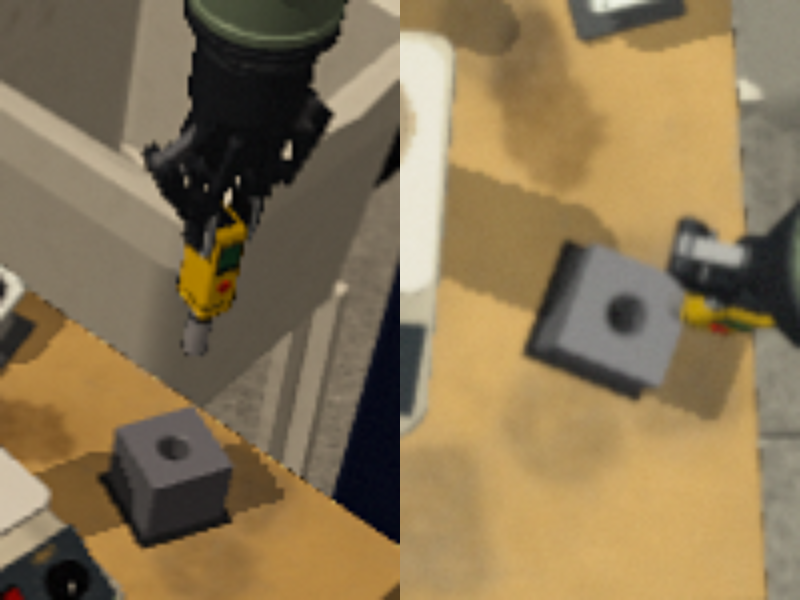

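Side view: the lens is at crop (193,352), as predicted (192.6,351.5), so the thermometer sits straight in the grip, 73 mm from lens to TCP. Next I'll aim at the disc.

Run:
```python
from h import *
np.set_printoptions(precision=4,suppress=True)
print("bore",ray("top",(476.6,288.4),.06),ray("side",(380+172/4-.4,90+447/4-.4),.06))
R=aim(N,0)
arm.goto(D+N*.18,R)
arm.move_straight(D+N*(.073+.034),feed=.08)
arm.pause(1.3)
print(arm.current_position(),D+N*.107,arm.current_tcp_rot()[:,2],N,arm.current_grip_force(),arm.current_contact_force(),arm.current_time())
t=imaging.grab_frame("top")[:,:,::-1];s=imaging.grab_frame("side")[:,:,::-1]
im=np.zeros((600,800,3),np.uint8)
im[:,:400]=cv2.resize(s[90:240,330:430],None,fx=4,fy=4);im[:,400:]=cv2.resize(t[130:280,430:530],None,fx=4,fy=4)
cv2.imwrite("pics/g3.png",im)
L=arm.current_position()+.073*arm.current_tcp_rot()[:,2]
for n,o in(("side",(330,90)),("top",(430,130))): print(n,(proj(n,[L,D])-o)*4)
```

```text
bore [ 0.4296 -0.1264  0.06  ] [ 0.4317 -0.1261  0.06  ]
[ 0.6147 -0.1529  0.1612] [ 0.6146 -0.1529  0.1612] [ 0.2884  0.0645 -0.9553] [-0.2884 -0.0645  0.9553] 48.889464139938354 [-1.1373  0.5097 -0.7074] 9.075
side [[189.0326 257.7646]
 [174.7144 282.8871]]
top [[218.641  271.8977]
 [198.2267 267.3468]]
```

View pics/g3.png

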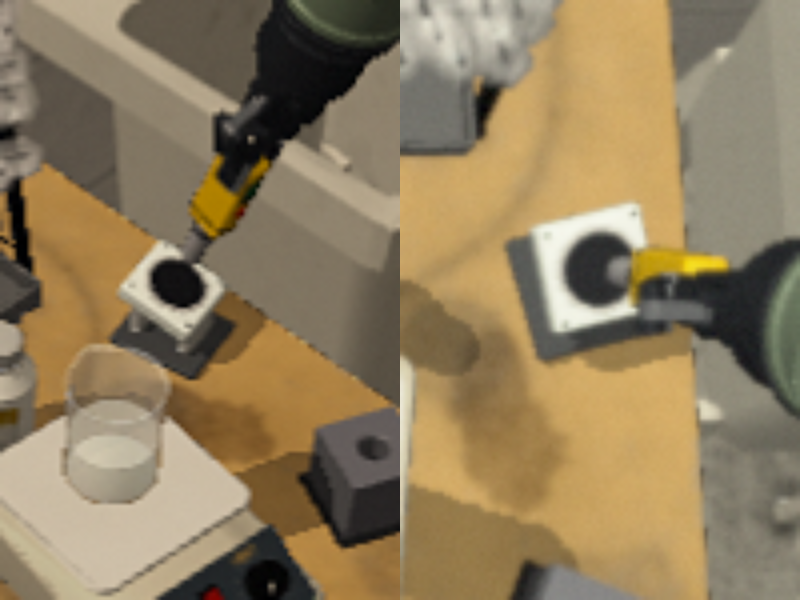

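The lens hovers about 3 cm over the disc centre (top crop (212,270) against disc centre (199,268), side lens (190,255)), with the barrel perpendicular to the face. It has been held for 1.3 s. Now I'll carry it over.

Run:
```python
from h import *
np.set_printoptions(precision=4,suppress=True)
arm.move_straight(D+N*.20,feed=.1)
arm.goto([.50,-.15,.34],down(.1))
arm.move_straight(np.r_[CUP,.34],feed=.13,ori=down(.4))
arm.move_straight(np.r_[CUP,.076+.07+.073],feed=.1)
arm.pause(.3)
print(arm.current_position(),arm.current_tcp_rot()[:,2],arm.current_grip_force(),arm.current_contact_force(),arm.current_time())
t=imaging.grab_frame("top")[:,:,::-1];s=imaging.grab_frame("side")[:,:,::-1]
im=np.zeros((600,800,3),np.uint8)
im[:,:400]=cv2.resize(s[160:310,250:350],None,fx=4,fy=4);im[:,400:]=cv2.resize(t[150:300,260:360],None,fx=4,fy=4)
cv2.imwrite("pics/g4.png",im)
L=arm.current_position()+.073*arm.current_tcp_rot()[:,2]
for n,o in(("side",(250,160)),("top",(260,150))): print(n,(proj(n,[L,np.r_[CUP,.076]])-o)*4)
```

```text
[0.58   0.252  0.2192] [ 0.0002  0.0001 -1.    ] 48.97836148738861 [ 0.5036  0.265  -1.4464] 15.8333
side [[166.6159 255.6499]
 [170.3173 320.1913]]
top [[204.7374 283.7319]
 [206.7315 304.7368]]
```

View pics/g4.png

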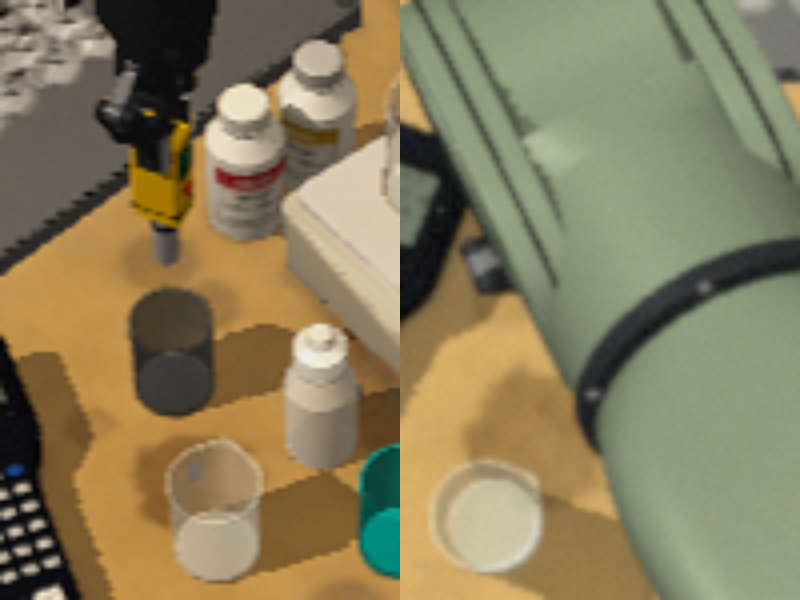

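Side view: the lens at (166,258) is above the cup's mouth (rim centre (171,321), predicted (170,320)), and everything is still standing. I'll descend and hand in.

Run:
```python
from h import *
np.set_printoptions(precision=4,suppress=True)
arm.move_straight(np.r_[CUP,.076+.022+.073],feed=.05)
arm.pause(1)
print(arm.current_position(),arm.current_grip_force(),arm.current_contact_force(),arm.current_time())
s=imaging.grab_frame("side")[:,:,::-1]
cv2.imwrite("pics/g5.png",cv2.resize(s[180:300,250:350],None,fx=5,fy=5))
```

```text
[0.58  0.252 0.171] 48.97832214832306 [-0.0965  0.1412 -2.0879] 18.0417
```

View pics/g5.png

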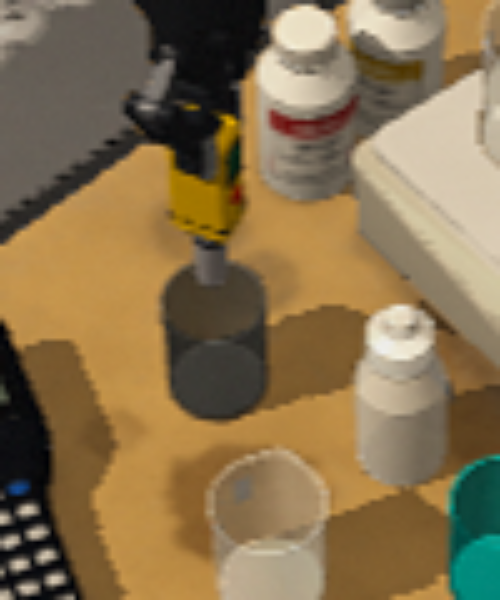

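The lens at (211,278) sits about 2 cm above the rim centre (214,302), and nothing is touching.

```bash
python3 -c "
from rig import arm
print(arm.job_done())"
```

```text
the job is handed in; nothing more can be done
None
```

I held the thermometer aimed at the reference disc from about 3 cm for 1.3 s, then handed in the job with it held upright and still, about 2 cm above the middle of the dark grey cup's rim. In the pictures nothing had been knocked or shifted; no verdict came back after hand-in.

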